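Index the swing-arm reader to the next rack

TASK

The label reader on its swing arm is to read the rack full of capped specimen cups next. Pull up the spring plunger on the arm, swing the arm gently round to the next hole on that rack's side and let the plunger snap fully home in it, so that the reader is locked above the full rack; then let go and leave everything else where it stands.

Things in the scene. Friction and masses are not known exactly. Their poses are not given: they have to be found in the camera images.
- stand: Fixed steel stand of the reader: foot 150 x 130 mm, upright post, and a flat aluminium index plate, its top 147 mm above the table, a sector round the post. Origin on the table under the arm's vertical pivot axis. Its -x axis is the direction in which the arm points when joint swing is 0.
- middle_hole (a point): Middle hole of the index plate, 170 mm from the pivot; the pin sits in it at the start. There is one more hole to each side on the same circle, on a piece clamped on by eye: 0.50 to 0.74 rad away, not measured; let the pin ride on the plate and push on until it drops in. No other holes. Holes are 10.5 mm wide along the circle; the round-ended pin is 8 mm.
- swing (a joint): Arm angle about the vertical pivot, rad; 0 in the middle hole, positive counter-clockwise seen from above; stops at -0.8 and +0.8. The arm stays where it is left (friction 0.12 N m). White bar 30 mm wide, top at 167 mm height; the grey 70 x 55 x 50 mm reader at its end, 235 to 305 mm from the pivot, has its top at 185 mm.
- plunger (a joint): Lift of the spring plunger in the arm, m: 0 fully home in a hole, about 0.009 when its tip rides on the plate, 0.014 fully pulled. The spring pushes it down with 7 N at 0 to 10.5 N at full pull. Locked in a hole the arm still has 1 to 2 mm of play at the pin.
- knob (a point): Centre of the plunger's black round knob, 28 mm across and 24 mm tall, upright axis, on the arm 170 mm from the pivot. Centre at 201 mm height when the plunger is home; the knob rises with the plunger. Below the knob a 20 mm thick steel sleeve stands on the arm; 22 mm are free between the knob's underside and the arm.
- reader_window (a point): Centre of the reader's downward window under the arm's end, 270 mm from the pivot, 132 mm above the table.
- rack_full: Square wire rack 126 mm wide, filled with nine yellow-capped specimen cups (76 mm to the top of the caps), standing still to one side of the arm under its swing. Origin at the centre of its underside. It stands roughly (not exactly) under the place where the reader locks on that side.
- rack_empty: The same wire rack, 38 mm tall, without cups, on the other side of the arm. Not the target. Origin at the centre of its underside.
- cup0: Loose yellow-capped specimen cup, 37 mm across, 68 mm tall, standing between the racks; leave it alone. Origin at the centre of its underside.
- cup1: Another such loose cup, nearer the stand; leave it alone. Origin at the centre of its underside.
- label_roll: Paper label roll, 90 mm across, 50 mm tall, beside the stand's foot; leave it alone. Origin at the centre of its underside.
- glove_box: Green cardboard glove box 120 x 230 x 70 mm at the robot's left; leave it alone. Origin at the centre of its underside.
- sanitiser: Hand sanitiser bottle, 64 mm across, 170 mm tall, at the robot's right; leave it alone. Origin at the centre of its underside.
- marker: Black marker pen, 16 mm thick, lying beside the stand; leave it alone. Origin under its middle.

How it is judged:
By the outcome, as a careful person would: the job done as asked, in the order asked, and still so for the second after the job is handed in, with the robot touching nothing.
It also fails if it takes over 42 s, if anything falls off the work surface, if the arm or the gripper's body presses on something with over 40 N, if the wrist force passes 120 N, or if a joint passes its speed limit or range.

ROBOT

A 6-joint arm with a two-finger parallel gripper is mounted at the origin on the work surface. World frame = base frame: x ahead of the robot, y to its left, z up, the work surface at z = 0. Lengths are in m, angles in rad, forces in N, time in s.
With the tool pointing down it reaches from about 0.375 to 0.9 m from the base axis. Payload 3.1 kg.
Tool frame: the origin (TCP) lies between the finger pads; the fingertips stand 19 mm ahead of it and the grasp point (between the pads) is the TCP; z points along the fingers, y is the direction in which the jaws open and shut (so a half turn about z gives the same grasp; the last joint's range is limited). The gripper opens to 85 mm and grips with 20 to 120 N. Pads are 22 mm wide; open, the fingers measure 114 mm over their backs; the gripper's body (76 mm by 85 mm) begins 54 mm behind the grasp point. The pads swing forward as they close: fully open they stand 13 mm farther back than shut.
Start: joints at [-1.31, 0.527, 1.433, -0, 1.181, -0.178], TCP at [0.266, -0.565, 0.25] pointing down, gripper open.
Joint ranges: [-3.08, 3.08], [-0.75, 2.2], [0.22, 2.44], [-1.43, 4.57], [0, 2.65], [-2.85, 2.85]. Speed limits (rad/s): [2.79, 2.79, 3.14, 3.14, 3.14, 3.14].

INTERFACE

Orientations are given as a unit quaternion [x, y, z, w].
In Python, from station import manip, optics, job gives the robot as it stands.
- The arm moves only by the shell command python3 -m inch 'ROWS' [OPENING] [FORCE]. ROWS is JSON, one flat list of numbers, 4 for each row, row after row: the shift along the world's x, y, z in cm, then the turn about the world's z in rad. A call has 1 to 20 rows; each row shifts and turns the commanded pose from where the row before left it; what a row does not reach is not made up. A row lasts 1/8 s, in which the tool goes at most 62.5 mm and 10.7 degrees, less where a joint would pass 70% of its speed; a pose out of reach is approached as far as the arm can. A call with a gripper value outside its range is refused whole. OPENING is the opening in per cent of the stroke, from 0 (shut) to 100 (fully open), set as the call begins (- or left out, the last holds). The fingers move at their own pace and stop on an object; FORCE is the grip in N (left out, the last holds). Time passes only in rows, so rows that do not move let the fingers close. It gives the time, the measured TCP pose, the force and the opening at its end, in the units of the state.
- manip.sense(): the state, without advancing time (a new reading comes with each control period).
- optics.snapshot(name): name is "scene" or "top"; returns (picture, depth): 384x512x3 uint8, red, green, blue; 384x512 float32, m along the optical axis (not along the pixel's ray), 0 where there is no reading.
- optics.camera_model(name): a dict with "mtx" (3x3 intrinsics, pixels), "camera_from_world" (4x4, takes a point from world to camera coordinates). Camera axes: x right, y up, looking along -z (the intrinsics and any distortion apply to the point x, -y, -z); pixel columns grow to the right and rows downward; lengths in m; the calibration is good to about 2 mm. A picture is of the moment at which its call begins. camera_model takes no time and is no camera call.
- job.sign_off(): hands the job in, once; it reports no verdict.
The state is a dict: "t": time; "q": joint angles; "qd": joint speeds; "tau": joint torques, N m; "tcp_pos": TCP position; "tool_rot": TCP orientation; "force": force on the tool from outside, world axes, zero at the start; "ft_torque": the same for the moment, N m; "finger_gap": opening from 0.0 (shut) to 1.0 (fully open).
Only numpy, scipy, OpenCV 4.12 (cv2) and the standard library are available. Lean on these libraries where they do the work, as an engineer would, in place of code of your own. Each camera call takes 0.05 s, during which the arm holds its last target.

## Working session

There is one attempt and no reset: what is moved stays moved. The work goes in short steps, Python scripts to look and compute and a shell command to move; the robot and the scene stay as the last step left them, time stands still between calls to the robot, and variables do not carry over. Pictures are saved under pics/ and viewed, and the job is handed in when it is done.

```bash
ls && mkdir -p pics
python3 - <<'E'
from station import manip, optics, job
import cv2,numpy as np
for n in("scene","top"):
    p,d=optics.snapshot(n)
    cv2.imwrite(f"pics/{n}0.png",cv2.resize(p[:,:,::-1],(800,600)))
    np.savez(f"{n}0.npz",p=p,d=d)
    m=optics.camera_model(n);print(n,m)
print(manip.sense())
E
```

```text
pics
scene {'mtx': array([[350.99661665,   0.        , 254.88411407],
       [  0.        , 350.99661665, 191.48782628],
       [  0.        ,   0.        ,   1.        ]]), 'camera_from_world': array([[-0.77234569,  0.63515151, -0.0080438 ,  0.47207208],
       [-0.49632892, -0.59553754,  0.63165864,  0.23364282],
       [ 0.39640855,  0.49185119,  0.77520492, -1.57307132],
       [ 0.        ,  0.        ,  0.        ,  1.        ]])}
top {'mtx': array([[375.10683965,   0.        , 257.18881582],
       [  0.        , 375.10683965, 186.5305518 ],
       [  0.        ,   0.        ,   1.        ]]), 'camera_from_world': array([[ 0.02289344, -0.99964239,  0.01381999, -0.00903093],
       [ 0.99820876,  0.02362052,  0.05496667, -0.61161271],
       [-0.05527345,  0.01253686,  0.99839254, -1.28569751],
       [ 0.        ,  0.        ,  0.        ,  1.        ]])}
{'t': 0.1, 'q': array([-1.30950311e+00,  5.28365618e-01,  1.43381430e+00,  1.12321763e-05,
        1.18137721e+00, -1.78473293e-01]), 'qd': array([ 1.67959147e-03, -2.36620525e-03, -2.05408907e-03,  7.07888912e-04,
       -7.64535022e-04, -7.64493355e-05]), 'tau': array([-5.46087867e-04, -4.43305707e+01, -1.78585696e+01, -2.73449878e-04,
        3.86917251e-03,  3.76850124e-06]), 'tcp_pos': array([ 0.26596175, -0.56490224,  0.24942332]), 'tool_rot': array([ 9.75922915e-01,  2.18113501e-01, -3.54736076e-05, -9.81607402e-04]), 'force': array([ 0.83626052,  0.1705817 , -0.41614851]), 'ft_torque': array([-0.01136891, -0.00834813, -0.02849365]), 'finger_gap': 0.9992623235648841}
```

View pics/scene0.png

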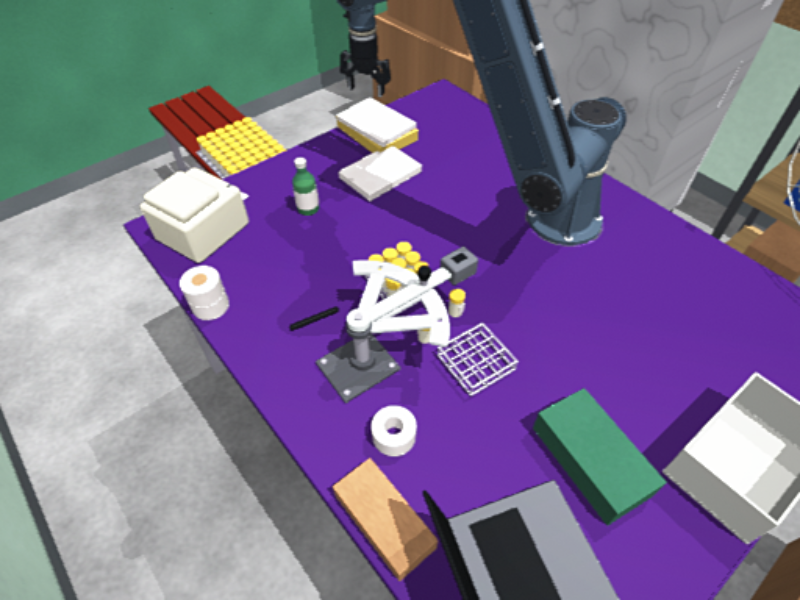

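View pics/top0.png

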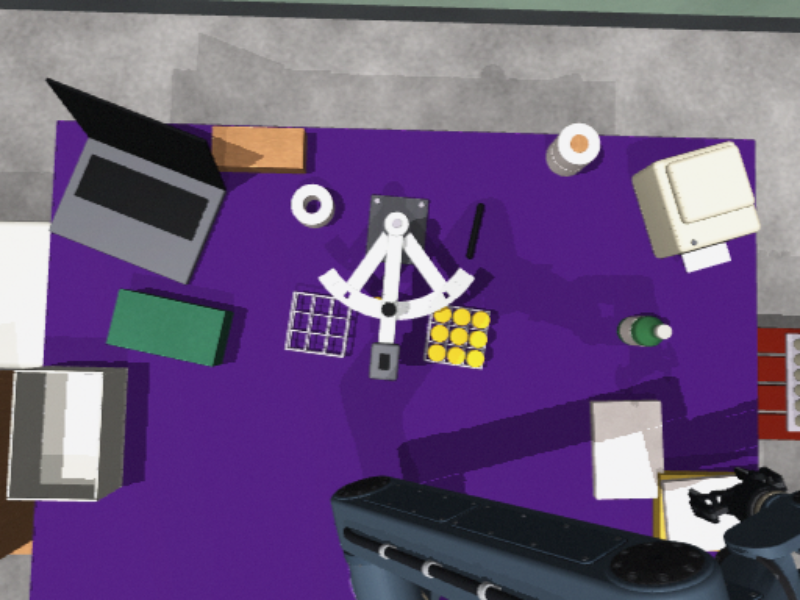

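Top view (up = +x, left = +y): pivot cap near (396,223), black knob near (388,310), and reader near (384,362). The full rack is at (458,336), to the right (-y), so the swing is positive (counter-clockwise). The empty rack is at (318,324). Next I measure these points.

```bash
cat > h.py <<'E'
import numpy as np,cv2
from station import manip, optics, job
def cloud(n,d):
    m=optics.camera_model(n);K=m["mtx"];T=np.linalg.inv(m["camera_from_world"])
    v,u=np.mgrid[0:d.shape[0],0:d.shape[1]]
    X=np.stack([(u-K[0,2])/K[0,0]*d,-(v-K[1,2])/K[1,1]*d,-d,np.ones_like(d)],-1)
    return (X@T.T)[...,:3]
def uv(n,p):
    m=optics.camera_model(n);c=m["camera_from_world"]@np.r_[p,1];w=m["mtx"]@[c[0],-c[1],-c[2]];return w[:2]/w[2]
E
python3 - <<'E'
from h import *
for n in("top","scene"):
    z=np.load(n+"0.npz");p=z["p"].astype(int);d=z["d"];W=cloud(n,d)
    ok=(d>0)&(W[...,0]>.35)&(W[...,0]<.9)&(abs(W[...,1])<.35)
    def s(name,m):
        q=W[m&ok]
        if len(q):print(n,name,len(q),"mean",q.mean(0).round(4),"mid",((q.min(0)+q.max(0))/2).round(4),"ext",np.ptp(q,axis=0).round(3),"zmed",np.median(q[:,2]).round(4))
    Z=W[...,2]
    s("knobtop",(Z>.203)&(Z<.225)&(p.sum(-1)<150))
    s("all>.19",(Z>.193)&(Z<.3))
    s("reader",(Z>.175)&(Z<.192)&(p.max(-1)<190)&(W[...,0]<.56))
    s("bar",(Z>.16)&(Z<.175)&(p.min(-1)>150))
    yel=(p[...,0]>180)&(p[...,2]<100)&(p[...,1]>130)
    s("yel rack",yel&(Z>.068)&(Z<.085)&(W[...,1]<-.05))
    s("yel other",yel&(Z>.05)&(Z<.08)&(W[...,1]>-.05))
    s("pivot top",(Z>.15)&(W[...,0]>.68)&(p.min(-1)>120))
E
```

```text
top knobtop 54 mean [0.5678 0.0328 0.2144] mid [0.5679 0.0325 0.215 ] ext [0.021 0.021 0.008] zmed 0.214
top all>.19 75 mean [0.5619 0.0319 0.213 ] mid [0.5233 0.0313 0.2064] ext [0.116 0.029 0.026] zmed 0.214
top reader 415 mean [0.4683 0.0383 0.1863] mid [0.4678 0.0391 0.1836] ext [0.071 0.057 0.017] zmed 0.1864
top bar 608 mean [0.6222 0.0288 0.1689] mid [0.631  0.0237 0.1685] ext [0.255 0.05  0.013] zmed 0.1687
top yel rack 808 mean [ 0.516  -0.1171  0.0775] mid [ 0.5144 -0.1163  0.0768] ext [0.118 0.128 0.016] zmed 0.0775
top yel other 9 mean [0.8205 0.2052 0.0566] mid [0.7446 0.199  0.0589] ext [0.304 0.292 0.016] zmed 0.0556
top pivot top 324 mean [0.7207 0.0237 0.1722] mid [0.7194 0.03   0.1684] ext [0.079 0.078 0.037] zmed 0.1743
scene knobtop 43 mean [0.5714 0.0387 0.2106] mid [0.5708 0.0371 0.2095] ext [0.027 0.021 0.011] zmed 0.2114
scene all>.19 72 mean [0.5723 0.0381 0.2078] mid [0.5702 0.0349 0.2047] ext [0.028 0.029 0.021] zmed 0.2105
scene reader 249 mean [0.473  0.0443 0.1829] mid [0.4694 0.0416 0.1825] ext [0.072 0.057 0.014] zmed 0.1833
scene bar 523 mean [0.6396 0.0332 0.1666] mid [0.6327 0.028  0.1675] ext [0.259 0.056 0.015] zmed 0.166
scene yel rack 188 mean [ 0.5092 -0.1148  0.0744] mid [ 0.5209 -0.1162  0.0736] ext [0.121 0.111 0.011] zmed 0.0745
scene yel other 69 mean [0.4793 0.0564 0.0647] mid [0.6684 0.1864 0.0612] ext [0.429 0.308 0.019] zmed 0.0661
scene pivot top 264 mean [0.7264 0.0289 0.1701] mid [0.7216 0.0239 0.1688] ext [0.083 0.048 0.031] zmed 0.1711
```

Run:
```python
from h import *
z=np.load("top0.npz");p=z["p"];c=p[110:250,170:330,::-1];cv2.imwrite("pics/topcrop.png",cv2.resize(c,(800,600*140*160//160//120),interpolation=cv2.INTER_CUBIC)[:600] if 0 else cv2.resize(c,(685,600),interpolation=cv2.INTER_CUBIC))
```

```text
(no output)
```

View pics/topcrop.png

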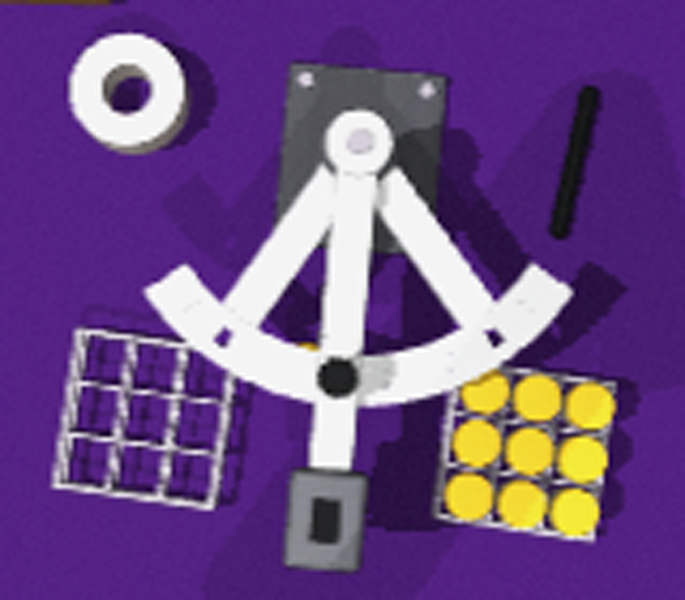

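Run:
```python
from h import *
def ray(n,u,v,z):
    m=optics.camera_model(n);K=m["mtx"];T=np.linalg.inv(m["camera_from_world"])
    r=T[:3,:3]@[(u-K[0,2])/K[0,0],-(v-K[1,2])/K[1,1],-1];o=T[:3,3];return o+r*(z-o[2])/r[2]
f=lambda x,y:(170+(x+.5)*160/685-.5,110+(y+.5)*140/600-.5)
P=ray("top",*f(360,140),.172);k=ray("top",*f(338,377),.213);r=ray("top",*f(324,521),.185)
h1=ray("top",*f(495,338),.147);h2=ray("top",*f(223,337),.147)
ends=[ray("top",*f(*a),.147) for a in((527,265),(573,292),(183,265),(146,292))]
print(P,k,r,h1,h2,*ends)
for P in(P,k+(k-r)/np.linalg.norm((k-r)[:2])*.17):
  ang=lambda q:np.arctan2(*( (q-P)[1::-1]*-1))
  print(P)
  for n,q in zip("k r h1 h2 e e e e".split(),[k,r,h1,h2]+ends):print(n,np.hypot(*(q-P)[:2]).round(4),ang(q).round(3))
```

```text
[0.73917805 0.02100094 0.172     ] [0.56762825 0.03229871 0.213     ] [0.46725979 0.03994855 0.185     ] [ 0.60041417 -0.08100344  0.147     ] [0.59646241 0.11741829 0.147     ] [ 0.65444405 -0.10346016  0.147     ] [ 0.63544215 -0.13752731  0.147     ] [0.64835163 0.14806679 0.147     ] [0.62795904 0.17442513 0.147     ]
[0.73917805 0.02100094 0.172     ]
k 0.1719 -0.066
r 0.2726 -0.07
h1 0.1722 0.634
h2 0.1722 -0.594
e 0.1506 0.973
e 0.1895 0.991
e 0.1562 -0.95
e 0.1895 -0.944
[0.73713661 0.01937919 0.26028811]
k 0.17 -0.076
r 0.2707 -0.076
h1 0.1696 0.633
h2 0.1715 -0.609
e 0.1481 0.978
e 0.187 0.996
e 0.1563 -0.967
e 0.1896 -0.957
```

Run:
```python
from h import *
z=np.load("top0.npz");W=cloud("top",z["d"])
p=z["p"];Z=W[...,2]
# z along plate near right hole
print((Z[180:198,276:296]*1000).astype(int))
z=np.load("scene0.npz")
p=z["p"];c=p[150:240,200:340,::-1];cv2.imwrite("pics/sc.png",cv2.resize(c,(800,514),interpolation=cv2.INTER_CUBIC))
```

```text
[[ 146  146  146  149  145  148  146  142  148  146    1  148  145  153
   148  149  148  147  150  150]
 [ 151  147  148  146  145  146  150  144  147  146  149  147  145  146
   149  150  151  150  151  149]
 [ 145  145  147  151  149  146  145  146  151  147  146  147  148  148
   149  150  150  149  148  148]
 [ 146  146  145  142  146  146  146  149  148  146  148  150  143  147
   149  148  147  150  151  146]
 [   1  145  149  142  146  147  146  150  148  147  151  154  149  150
   148  149  148  149  149  151]
 [   4  142  148  147  149  148  147  146  150  147  150  147  148  148
   144  146  149  150  145  150]
 [  -2    5  146  146  144  147  149  150  146    0  148  148  146  148
   146  149  151  149  149  148]
 [   3  149  148  145  149  146  148  149    8   -3   -3  150  148  148
   147  152  148  146  148  150]
 [ 145  149  150  147  147  150  148  146    1    0    1  140  153  145
   146  154  148  146  151   -1]
 [ 147  147  151  153  149  147  148  148    7    0    3    1  148  145
   150  146  151  145    3    1]
 [ 146  150  147  147  145  148  144  148  144    0    3  149  149  149
   152  148  150    0   -1    3]
 [ 151  149  151  151  147  153  147  148  149   -1  148  145  145  147
   146  147   -1   -3    1    8]
 [ 154  145  149  150  156  150  150  146  148  148  144  146  147  154
    -3    2    1   -2    5    4]
 [ 147  146  146  148  149  146  150  148  148  146  150  150  149    1
  1317   -2    5    1    0    0]
 [ 150  147  149  148  146  148  149  146  149  147  149  148    2   -1
     5    4    0    0    2    0]
 [ 146  147  145  147  148  147  147  145  146  145   41   38   36   37
     2    5    3    3    1    2]
 [ 146  146  148  152  152  154  146  151   77   74   74   37   39   37
    39   34   37   40   39   30]
 [ 151  150  148  152  148  146  151   73   77 1317   72   75    8   43
     0    6    8   37   38   42]]
```

View pics/sc.png

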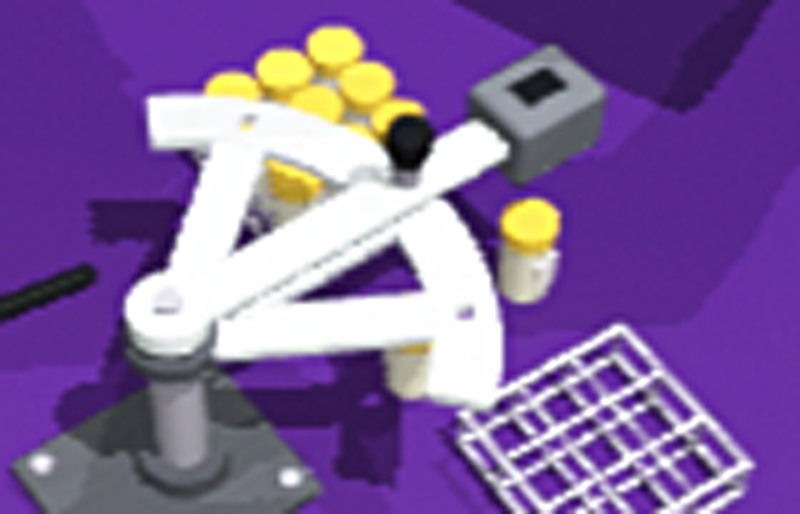

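Knob at (0.568, 0.0325), top at z 0.214 (expected 0.213). The pivot is near (0.7385, 0.0205), giving radius 0.171 (expected 0.170). The hole on the full-rack side is visible at (0.6004, -0.081), also at radius about 0.171, which is about 0.70 rad from the middle. I'll approach with the jaws tangential to the arm.

```bash
python3 -m inch '[0,0,2,0, 1,2,2,-0.036, 2.15,4.25,0,-0.036, 2.15,4.25,0,-0.036, 2.15,4.25,0,-0.036, 2.15,4.25,0,-0.036, 2.15,4.25,0,-0.036, 2.15,4.25,0,-0.036, 2.15,4.25,0,-0.036, 2.15,4.25,0,-0.036, 2.15,4.25,0,-0.036, 2.15,4.25,0,-0.036, 2.15,4.25,0,-0.036, 2.15,4.25,0,-0.036, 2.15,4.25,0,-0.036, 1.2,2.3,0,0, 0,0,0,0, 0,0,0,0]' 75
```

```text
t: 2.35
tcp_pos: [0.567, 0.0295, 0.2899]
tool_rot: [0.999, -0.032, -0.001, 0.0]
force: [-1.2, -0.8, 0.5]
finger_gap: 0.746
```

```bash
python3 -m inch '[0.1,0.3,-2,0, 0,0,-2,0, 0,0,-2,0, 0,0,-1.5,0, 0,0,-1,0, 0,0,-0.7,0, 0,0,0,0, 0,0,0,0]'
python3 - <<'E'
from h import *
for n,b in(("top",(130,250,180,340)),("scene",(140,240,210,343))):
    p,d=optics.snapshot(n);c=p[b[0]:b[1],b[2]:b[3],::-1]
    cv2.imwrite(f"pics/{n}1.png",cv2.resize(c,(800,600),interpolation=cv2.INTER_CUBIC))
E
```

```text
t: 3.35
tcp_pos: [0.569, 0.033, 0.1988]
tool_rot: [0.999, -0.032, 0.001, 0.0]
force: [0.1, -0.0, 0.2]
finger_gap: 0.753
```

View pics/scene1.png

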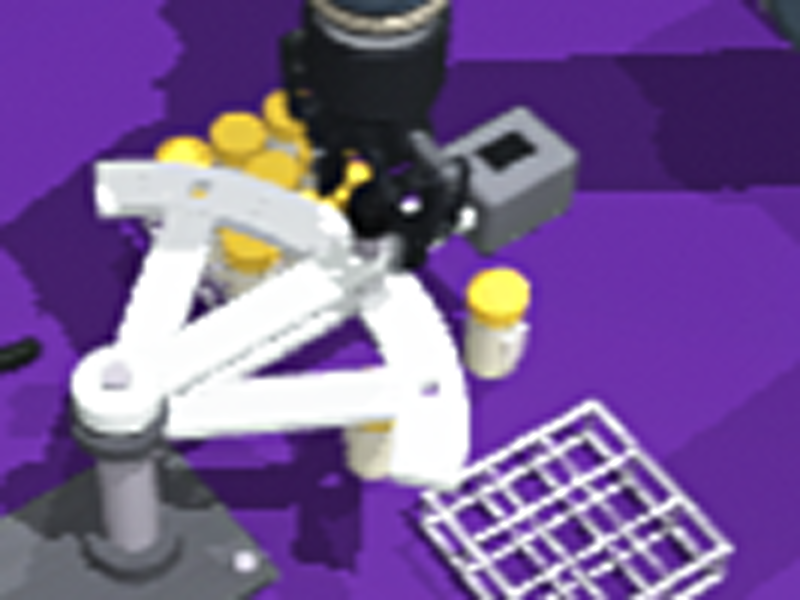

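The gripper sits over the knob, around (390,200), and clear of the reader and the arm. The knob is between the fingers, so I'll close on it.

```bash
python3 -m inch '[0,0,0,0, 0,0,0,0, 0,0,0,0, 0,0,0,0, 0,0,0,0, 0,0,0,0]' 0 60
```

```text
t: 4.2
tcp_pos: [0.5687, 0.033, 0.1988]
tool_rot: [0.999, -0.032, 0.0, 0.0]
force: [-1.6, -0.3, 5.1]
finger_gap: 0.308
```

```bash
python3 -m inch '[0,0,0.2,0, 0,0,0.2,0, 0,0,0.2,0, 0,0,0.2,0, 0,0,0.2,0, 0,0,0.2,0, 0,0,0,0, 0,0,0,0]'
```

```text
t: 5.2
tcp_pos: [0.5686, 0.033, 0.2102]
tool_rot: [0.999, -0.032, -0.0, 0.0]
force: [4.1, 0.3, -10.3]
finger_gap: 0.309
```

Run:
```python
import numpy as np
a=-.07+np.arange(0,32)*.03
x=-17*np.cos(a);y=-17*np.sin(a)
for i in range(31):print(i,round(i*.03+.03,2),np.diff(x)[i].round(2),np.diff(y)[i].round(2))
```

```text
0 0.03 -0.03 -0.51
1 0.06 -0.01 -0.51
2 0.09 0.0 -0.51
3 0.12 0.02 -0.51
4 0.15 0.03 -0.51
5 0.18 0.05 -0.51
6 0.21 0.06 -0.51
7 0.24 0.08 -0.5
8 0.27 0.09 -0.5
9 0.3 0.11 -0.5
10 0.33 0.12 -0.49
11 0.36 0.14 -0.49
12 0.39 0.15 -0.49
13 0.42 0.17 -0.48
14 0.45 0.18 -0.48
15 0.48 0.2 -0.47
16 0.51 0.21 -0.46
17 0.54 0.22 -0.46
18 0.57 0.24 -0.45
19 0.6 0.25 -0.44
20 0.63 0.26 -0.44
21 0.66 0.28 -0.43
22 0.69 0.29 -0.42
23 0.72 0.3 -0.41
24 0.75 0.31 -0.4
25 0.78 0.33 -0.39
26 0.81 0.34 -0.38
27 0.84 0.35 -0.37
28 0.87 0.36 -0.36
29 0.9 0.37 -0.35
30 0.93 0.38 -0.34
```

```bash
python3 -m inch '[-0.01,-0.2,0,0.012, -0.02,-0.31,0,0.018, -0.01,-0.51,0,0.03, 0,-0.51,0,0.03, 0.02,-0.51,0,0.03, 0.03,-0.51,0,0.03, 0.05,-0.51,0,0.03, 0.06,-0.51,0,0.03, 0.08,-0.5,0,0.03, 0.09,-0.5,0,0.03, 0.11,-0.5,0,0.03, 0.06,-0.25,0,0.015, 0.06,-0.25,0,0.015, 0,0,0,0]'
```

```text
t: 6.95
tcp_pos: [0.5741, -0.0229, 0.2104]
tool_rot: [0.991, 0.133, 0.0, 0.0]
force: [4.7, 1.0, -10.8]
finger_gap: 0.309
```

```bash
python3 -m inch '[0,0,-0.15,0, 0,0,-0.1,0, 0,0,0,0]' && python3 -m inch '[0,0,0,0, 0,0,0,0, 0,0,-0.2,0, 0,0,-0.2,0, 0,0,0,0]' 40
python3 - <<'E'
from h import *
for n,b in(("top",(130,250,180,340)),("scene",(140,240,210,343))):
    p,d=optics.snapshot(n);c=p[b[0]:b[1],b[2]:b[3],::-1]
    cv2.imwrite(f"pics/{n}2.png",cv2.resize(c,(800,600),interpolation=cv2.INTER_CUBIC))
E
```

```text
t: 7.32
tcp_pos: [0.5741, -0.0227, 0.2079]
tool_rot: [0.991, 0.133, 0.0, 0.0]
force: [5.6, -0.5, -10.3]
finger_gap: 0.303
t: 7.95
tcp_pos: [0.5735, -0.0227, 0.2036]
tool_rot: [0.991, 0.132, -0.0, -0.0]
force: [0.4, 0.7, -0.3]
finger_gap: 0.396
```

View pics/scene2.png

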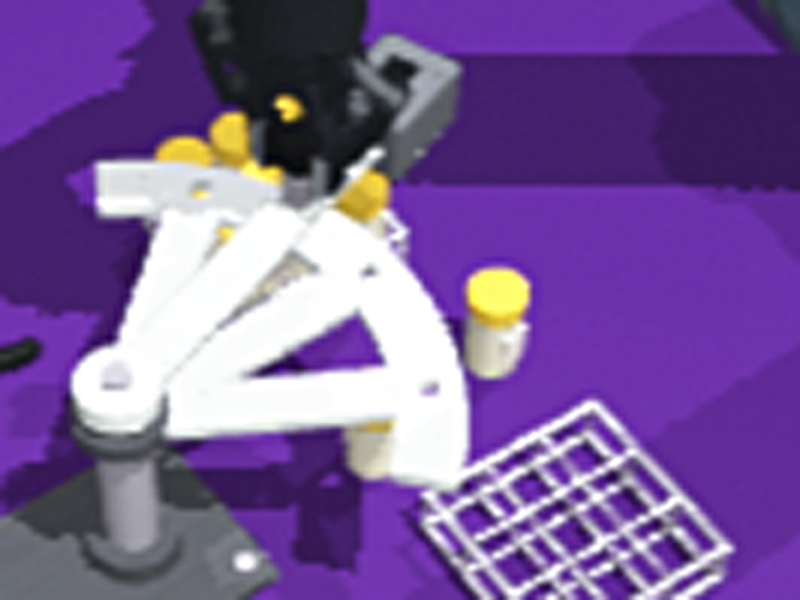

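View pics/top2.png

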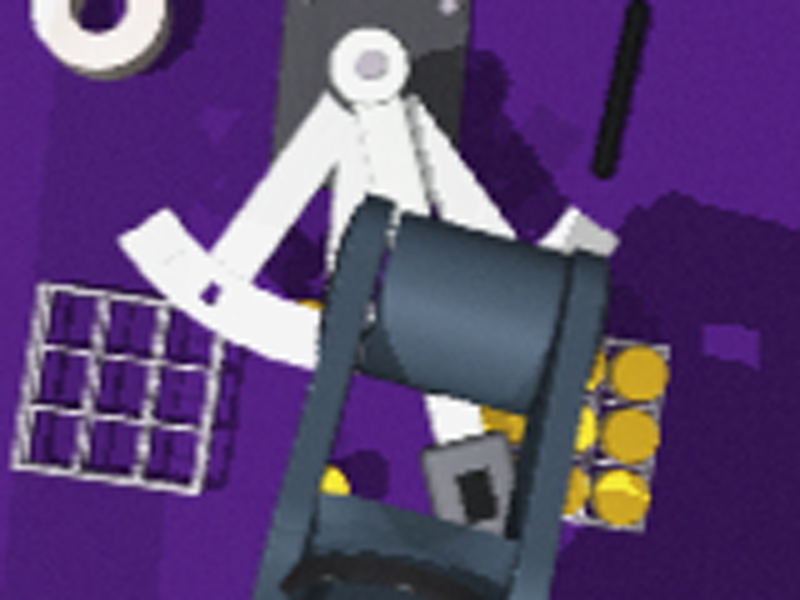

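The scene view shows the arm past the middle hole, which is now open at (370,272). The pin is riding on the plate and the knob is loosely caged. Next I push on with the trailing finger.

```bash
python3 -m inch '[0.07,-0.25,0,0.015, 0.07,-0.24,0,0.015, 0.14,-0.49,0,0.03, 0.15,-0.49,0,0.03, 0.17,-0.48,0,0.03, 0.18,-0.48,0,0.03, 0.2,-0.47,0,0.03, 0.21,-0.46,0,0.03, 0.22,-0.46,0,0.03, 0.24,-0.45,0,0.03, 0.13,-0.22,0,0.015, 0.12,-0.22,0,0.015]'
```

```text
t: 9.55
tcp_pos: [0.5926, -0.0678, 0.2041]
tool_rot: [0.96, 0.279, 0.0, -0.002]
force: [-0.7, 3.8, 2.6]
finger_gap: 0.4
```

```bash
python3 -m inch '[0.11,-0.17,0,0.012, 0.11,-0.17,0,0.012, 0.11,-0.17,0,0.012, 0.11,-0.17,0,0.012, 0.12,-0.165,0,0.012, 0.12,-0.165,0,0.012]' && python3 -m inch '[0.12,-0.16,0,0.012]'
```

```text
t: 10.3
tcp_pos: [0.5998, -0.0808, 0.2036]
tool_rot: [0.949, 0.314, -0.0, 0.001]
force: [-0.1, 0.4, -0.3]
finger_gap: 0.405
t: 10.42
tcp_pos: [0.601, -0.0825, 0.2036]
tool_rot: [0.948, 0.32, -0.0, 0.001]
force: [-0.1, 2.1, 0.4]
finger_gap: 0.395
```

Run:
```python
from h import *
for n,b in(("scene",(140,240,210,343)),):
    p,d=optics.snapshot(n);c=p[b[0]:b[1],b[2]:b[3],::-1]
    cv2.imwrite(f"pics/{n}3.png",cv2.resize(c,(800,600),interpolation=cv2.INTER_CUBIC))
```

```text
(no output)
```

View pics/scene3.png

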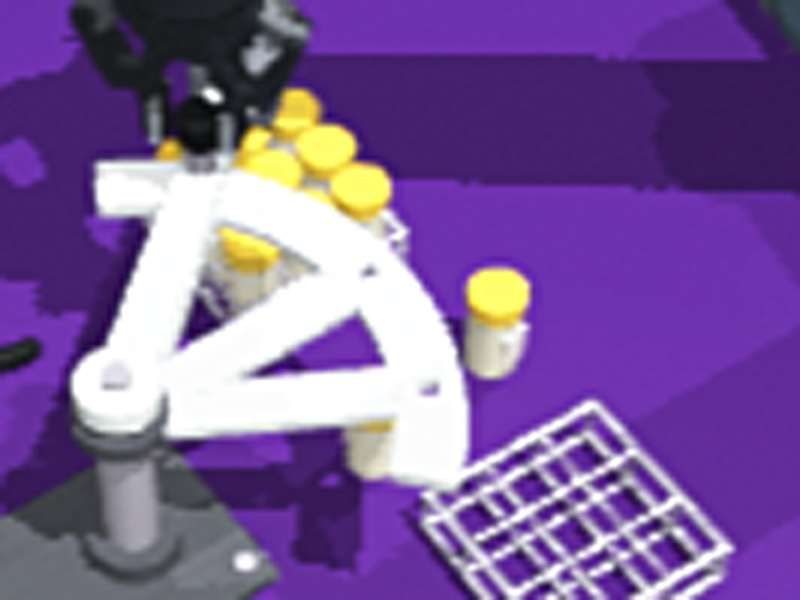

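```bash
python3 -m inch '[0.12,-0.16,0,0.012, 0.12,-0.16,0,0.012]' && python3 -m inch '[0.06,-0.08,0,0.006]'&& python3 -m inch '[0.06,-0.08,0,0.006]'
python3 - <<'E'
from h import *
p,d=optics.snapshot("scene");c=p[140:190,210:276,::-1]
cv2.imwrite(f"pics/scene4.png",cv2.resize(c,(792,600),interpolation=cv2.INTER_CUBIC))
np.savez("s4.npz",p=p,d=d)
for l in(0,.009):print((uv("scene",[.601,-.081,.201+l])-[210,140])*12)
E
```

```text
t: 10.72
tcp_pos: [0.6031, -0.0849, 0.2037]
tool_rot: [0.944, 0.331, -0.0, -0.0]
force: [-1.8, 2.6, -0.0]
finger_gap: 0.402
t: 10.85
tcp_pos: [0.6032, -0.085, 0.2036]
tool_rot: [0.943, 0.334, -0.001, -0.001]
force: [-2.9, 3.4, 0.7]
finger_gap: 0.399
t: 10.98
tcp_pos: [0.6034, -0.0851, 0.2036]
tool_rot: [0.942, 0.336, -0.001, -0.002]
force: [-3.4, 5.3, 2.7]
finger_gap: 0.4
[382.51057202 235.82557785]
[381.36029137 213.86786778]
```

View pics/scene4.png

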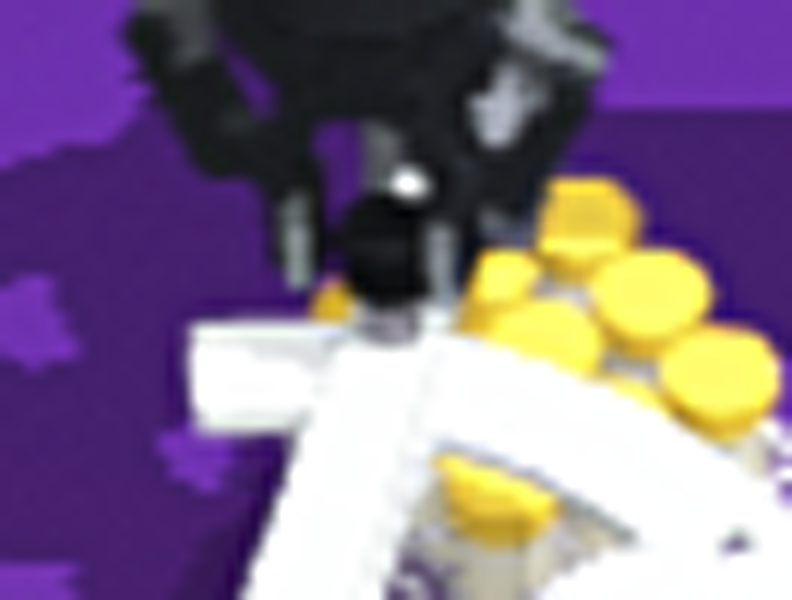

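The TCP has stalled and the tangential force is rising to about 6 N. The knob is at (385,240) in the picture; the prediction is row 236 for home and 214 for riding. So the pin has dropped in. I'll centre the cage to unload it, open, lift away and verify.

```bash
python3 -m inch '[-0.18,0.24,0,0, -0.12,0.16,0,0, 0,0,0,0]' && python3 -m inch '[0,0,0,0, 0,0,0,0, 0,0,0,0]' 75
python3 - <<'E'
from h import *
p,d=optics.snapshot("scene");c=p[140:190,210:276,::-1]
cv2.imwrite(f"pics/scene5.png",cv2.resize(c,(792,600),interpolation=cv2.INTER_CUBIC))
E
```

```text
t: 11.4
tcp_pos: [0.6018, -0.0826, 0.204]
tool_rot: [0.942, 0.336, 0.0, 0.001]
force: [0.2, 0.2, -0.8]
finger_gap: 0.399
t: 11.78
tcp_pos: [0.6015, -0.0824, 0.2038]
tool_rot: [0.942, 0.336, 0.0, 0.0]
force: [0.2, -0.0, 0.0]
finger_gap: 0.751
```

View pics/scene5.png

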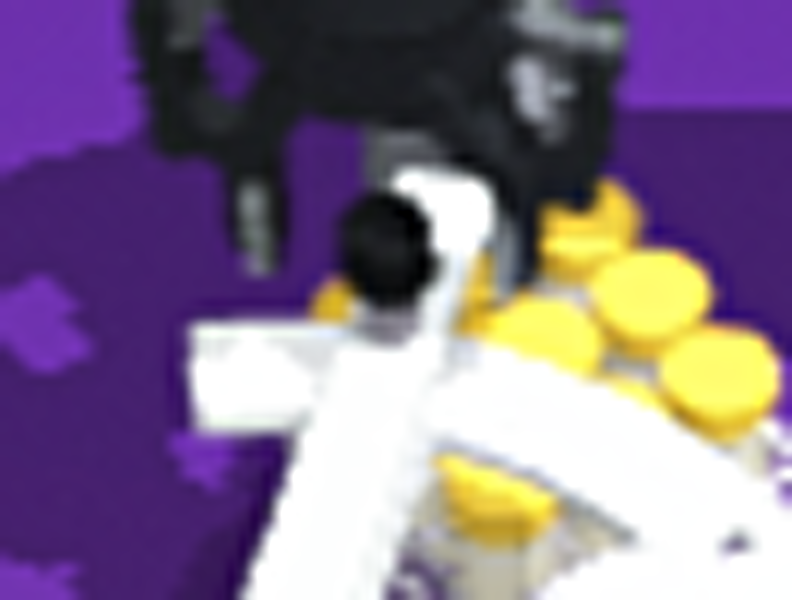

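The fingers are off the knob, which is at (388,248), low and consistent with home. Now I retreat upward, then out of the top camera's view.

```bash
python3 -m inch '[0,0,1,0, 0,0,2,0, 0,0,3,0, 0,0,3,0, -2,-3,1,0, -2,-4.5,0,0, -2,-4.5,0,0, -2,-4.5,0,0, -2,-4.5,0,0, -2,-4.5,0,0, -2,-4.5,0,0, -2,-4.5,0,0, -2,-4.5,0,0, 0,0,0,0]'
python3 - <<'E'
from h import *
for n,b in(("top",(110,250,170,330)),("scene",(150,240,200,320))):
    p,d=optics.snapshot(n);c=p[b[0]:b[1],b[2]:b[3],::-1]
    cv2.imwrite(f"pics/{n}6.png",cv2.resize(c,(685,600) if n=="top" else (800,600),interpolation=cv2.INTER_CUBIC))
    W=cloud(n,d);Z=W[...,2];P=p.astype(int)
    np.savez(n+"6.npz",p=p,d=d)
    R=np.hypot(W[...,0]-.601,W[...,1]+.081)
    q=W[(R<.022)&(Z>.18)&(Z<.24)&(P.sum(-1)<150)]
    t=q[q[:,2]>np.percentile(q[:,2],50)]
    print(n,len(q),q.mean(0).round(4),"ztop",np.median(t[:,2]).round(4))
    z0=np.load(n+"0.npz");W0=cloud(n,z0["d"]);R=np.hypot(W0[...,0]-.5678,W0[...,1]-.0325)
    q=W0[(R<.022)&(W0[...,2]>.18)&(W0[...,2]<.24)&(z0["p"].astype(int).sum(-1)<150)]
    t=q[q[:,2]>np.percentile(q[:,2],50)]
    print(n,"start",len(q),q.mean(0).round(4),"ztop",np.median(t[:,2]).round(4))
    q=W[(Z>.178)&(Z<.192)&(P.max(-1)<190)&(W[...,0]>.4)&(W[...,0]<.65)&(W[...,1]<-.08)&(W[...,1]>-.25)]
    print("reader",q.mean(0).round(4))
E
```

```text
t: 13.58
tcp_pos: [0.4197, -0.476, 0.3043]
tool_rot: [0.943, 0.334, -0.0, 0.001]
force: [-0.1, 0.3, -0.4]
finger_gap: 0.749
top 64 [ 0.6014 -0.0803  0.2141] ztop 0.2158
top start 54 [0.5678 0.0328 0.2144] ztop 0.2156
reader [ 0.5226 -0.142   0.1865]
scene 54 [ 0.6069 -0.0749  0.2059] ztop 0.2113
scene start 58 [0.5724 0.0403 0.2073] ztop 0.2118
reader [ 0.5274 -0.1366  0.1835]
```

View pics/top6.png

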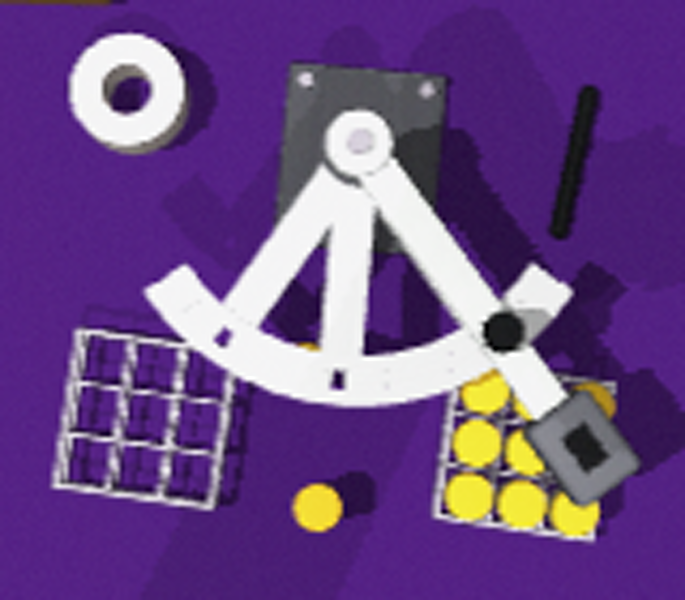

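View pics/scene6.png

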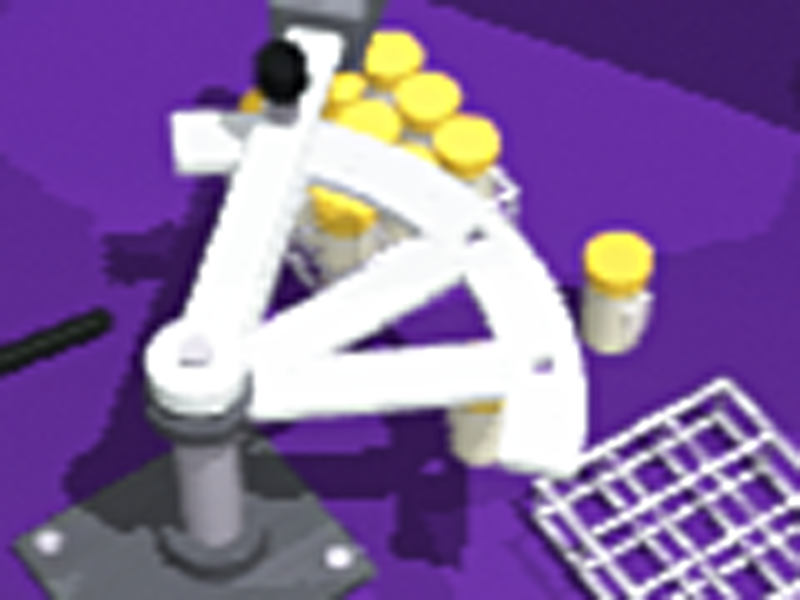

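The knob height matches the start within 1 mm in both cameras (0.2158 vs 0.2156 m top, 0.2113 vs 0.2118 m scene); riding on the plate would add 9 mm. The knob is at (0.6014, -0.0803), right at the hole seen earlier. The cups, racks, roll and marker in these two views look unmoved, and the robot is clear.

Run:
```python
from station import manip, job
s=manip.sense();print(s["t"],s["force"].round(2),abs(s["qd"]).max())
print(job.sign_off())
```

```text
13.675 [0.4  1.31 0.56] 0.029891457987668704
the job is handed in; nothing more can be done
None
```

The reader is locked in the hole on the full rack's side, about 0.70 rad counter-clockwise from the middle. I handed the job in at 13.7 s with the robot well clear.

**What I did:** I gripped the knob and lifted the plunger 11 mm, at about 10 N of pull. I swung the arm about 0.33 rad, then set the pin down on the plate and opened the jaws to a loose cage. From there I pushed the knob slowly until the pin dropped in, then unloaded it, opened the jaws and backed away.

**Last checks:**
- **Pin in the hole:** the arm stopped against the hole with about 6 N of sideways push.
- **Pin fully home:** the knob's height matches the start within 1 mm in both cameras. Riding on the plate would show 9 mm higher.
- **Right place:** the knob is within 1 to 2 mm of the hole I measured beforehand.
- **Everything else:** the racks, label roll, marker and cups look unmoved in the last pictures. I did not check the glove box or sanitiser again, but the gripper stayed well above them.

The reader's centre is about 26 mm off the middle of the full rack. That fits the rack standing only roughly under the lock position. No check failed or disagreed.

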